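# Shut the potter's tool case and draw out its trolley handle

### The job

Get the tool case ready to wheel away: gently lower its lid until it is fully shut, then squeeze the release plate in the trolley handle's grip and, still gripping, pull the telescoping handle straight up past its first stop to its second, fully out. The handle sinks back if let go, so finish while holding it there, fully extended; leave the pots and tools around the case undisturbed.

Things in the scene. Friction and masses are not known exactly. Their poses are not given: they have to be found in the camera images.
- case: grey tool case fixed to the table, 170 (x) x 260 (y) x 100 mm tall without its lid. Origin: centre of its underside, on the table. Its z is up; the lid's hinge runs along its far (+x) top rim, at x = +85, z = +100 mm; its trolley handle stands 165 mm out on its -y end (x = 0, y = -165 mm). The case's top with the lid shut is at z = 113 mm
- lid (a joint): angle of the case's lid in rad: 0 shut, larger is more open, upright about 1.57 (stop at 1.5). Stiff hinge: the lid stays where it is left, and about 2 N near its free edge pushes it down. The lid is a grey slab 170 x 260 x 12 mm, hinged at its lower face; no knob; it is pushed down on its outer face
- lid_edge (a point): middle of the lid's free edge, on its outer (upper when shut) face, 170 mm from the hinge line; a 50 mm wide black thumb tab sticks 11 mm out beyond it
- grip: black cross-bar of the trolley handle, on two upright rods 110 mm apart. Bar 140 (x) x 24 (y) x 24 mm (z); origin at the bar's centre, 155 mm above the table when the handle is down; axes parallel to the case's. Take it from above at its middle, fingers closing along its y: one finger on the plain +y face, the other on the release plate. The space above and beside it is free once the lid is shut
- release (a joint): grey release plate in the middle of the bar's outer (-y) face, 56 mm long (x), 18 mm tall, standing 7 mm proud, so that bar and plate are 31 mm thick together. Travel in m: 0 out, 0.006 pressed fully in towards +y; springs back. 2 N starts it, 5 N presses it fully. Until it is pressed more than 0.004 a steel tongue locks the handle down
- inner (a joint): extension of the inner telescope section (grip and thin rods) in m: 0 down, 0.065 = first stop. Moves up first; carries about 4 N of weight and sinks if let go
- outer (a joint): extension of the outer telescope section in m: 0 down, 0.065 = second stop. Follows once the inner section is fully out, and then needs a pull of about 11 N in all. At the second stop the grip has risen 130 mm in all, to 285 mm above the table, and both sections read 0.065
- jar: white plastic jar, 60 mm across, 80 mm tall, loose, beside the case. Origin at its underside's centre; leave alone
- bowl: terracotta bowl, 100 mm across, 50 mm tall, loose, beside the case. Origin at its underside's centre; leave alone
- modeller: spatula with a wooden handle and flat steel blade, 170 mm long, lying loose on the near side of the case. Origin at its underside's centre; leave alone
- pestle: dark wooden stamp, 60 mm across, 70 mm tall, loose. Origin at its underside's centre; leave alone
- dish: white plate, 160 mm across, loose. Origin at its underside's centre; leave alone
- tub: white tub with brushes, 100 mm across, 110 mm tall (brush handles to 185 mm), loose. Origin at its underside's centre; leave alone

How it is judged:
On the way, in this order (a step that is already met when the one before it is completed fails the run):
1. the lid is shut, the handle still down (value of joint lid below 0.05 rad and value of joint inner below 0.01 m), for 0.2 s.
2. the release plate is pressed in with the handle still down (value of joint release above 0.004 m and value of joint inner below 0.03 m and value of joint outer below 0.01 m), for 0.04 s.
3. the handle is pulled past its first stop, the inner section fully out (value of joint inner above 0.058 m and value of joint outer above 0.008 m), for 0.02 s.
At the end, for the whole second after the job is handed in: both telescope sections are out by more than 58 of their 65 mm, the grip is at rest and held by the fingers (more than 2 N of contact), and the lid is shut to within 0.06 rad (value of joint each of inner, outer above 0.058 m and value of joint lid below 0.06 rad and contact force between the fingers and grip above 2 N and linear speed of grip below 0.03 m/s); the arm keeps its last pose, push and grip.
It fails at once if the lid is slammed (closing faster than 3 rad/s) (velocity of joint lid below -3 rad/s).
It fails at once if a bystander is shifted by more than 30 mm (distance of any of jar, bowl, modeller, pestle, dish, tub from where it was at the start of the episode above 0.03 m).
It also fails if it takes over 51 s, if anything falls off the work surface, if the arm or the gripper's body presses on something with over 40 N, if the wrist force passes 120 N, or if a joint passes its speed limit or range.

### The arm

A 6-joint arm with a two-finger parallel gripper is mounted at the origin on the work surface. World frame = base frame: x ahead of the robot, y to its left, z up, the work surface at z = 0. Lengths are in m, angles in rad, forces in N, time in s.
With the tool pointing down it reaches from about 0.25 to 0.725 m from the base axis. Payload 4 kg.
Tool frame: the origin (TCP) lies on the centre line of the jaws, within the pads' length; the fingertips stand 25 mm ahead of it and the grasp point (between the pads) lies 6 mm ahead of it; z points along the fingers, x is the direction in which the jaws open and shut, and the axes are right-handed (so a half turn about z gives the same grasp; the last joint's range is limited). The gripper opens to 85 mm and grips with 20 to 120 N. Pads are 22 mm wide; open, the fingers measure 114 mm over their backs; the gripper's body (76 mm by 85 mm) begins 54 mm behind the grasp point. The pads swing forward as they close: fully open they stand 13 mm farther back than shut.
Start: joints at [1.329, 0.241, 0.005, 1.335, 0, 1.571], TCP at [0.12, 0.485, 0.256] pointing down, gripper open.
Joint ranges: [-2.72, 2.72], [-1.05, 1.87], [-1.09, 1.28], [-1.99, 2.15], [-1.42, 1.44], [-3.14, 3.14]. Speed limits (rad/s): [2.79, 2.79, 3.14, 3.14, 3.14, 3.14].

### API

Orientations are given as a unit quaternion [x, y, z, w].
In Python, from workcell import bot, imaging, order gives the robot as it stands.
- The arm moves only by the tool carry_out, never from a script. Its argument "moves" is a list of rows, each a list of 5 numbers: the shift along the tool's x, y, z scaled (see below), then the turn about the tool's z scaled (see below), then the opening, from -1 (shut) to 1 (fully open). In form: [[tx, ty, tz, roll, hand], ...]. A call has 1 to 20 rows; each row is the pose to reach, as a shift and turn from the pose commanded when the call began, along the tool's axes at that moment; what a row does not reach only later rows make up. The controller multiplies each number of a shift by 0.1 m and each number of a turn by 90 degrees. A row lasts 1/10 s, in which the tool goes at most 50 mm and 8.59 degrees, less where a joint would pass 70% of its speed; a pose out of reach is approached as far as the arm can. A call with a number of a shift or a turn outside -1 to 1 is refused whole. A call with a gripper value outside its range is refused whole. The fingers move at their own pace and stop on an object; the grip force is fixed at half the most. Time passes only in rows, so rows that repeat a pose let the fingers close. It gives the time, the measured TCP pose, the force and the opening at its end, in the units of the state.
- bot.get_obs(): the state, without advancing time (a new reading comes with each control period).
- imaging.camera(name): name is "scene" or "top" or "wrist"; returns the picture (420x560x3 uint8, red, green, blue); there is no depth.
- imaging.camera_model(name): a dict with "fovy" (degrees; the focal length in pixels is half the picture's height over the tangent of half this angle, whatever the lens; pixels are square), "cx", "cy" (the principal point, pixels), "eye" and "rotation" of the camera in the world. Camera axes: x right, y up, looking along -z (the intrinsics and any distortion apply to the point x, -y, -z); pixel columns grow to the right and rows downward; lengths in m; the calibration is good to about 2 mm. A picture is of the moment at which its call begins: read the wrist's pose just before it. camera_model takes no time and is no camera call; for the wrist camera it gives the pose at the moment of the call.
- order.job_done(): hands the job in, once; it reports no verdict.
The state is a dict: "clock": time; "joint_pos": joint angles; "joint_vel": joint speeds; "tau": joint torques, N m; "eef_pos": TCP position; "tool_rot": TCP orientation; "ft_force": force on the tool from outside, world axes, zero at the start; "ft_torque": the same for the moment, N m; "grip_width": finger opening in m.
Only numpy, scipy, OpenCV 4.12 (cv2) and the standard library are available. Lean on these libraries where they do the work, as an engineer would, in place of code of your own. Each camera call takes 0.05 s, during which the arm holds its last target.

## Working session

There is one attempt and no reset: what is moved stays moved. The work goes in short steps, Python scripts to look and compute and a tool call to move; the robot and the scene stay as the last step left them, time stands still between calls to the robot, and variables do not carry over. Pictures are saved under pics/ and viewed, and the job is handed in when it is done.

Besides the shell and the picture viewer there is one more tool, called after ">>>" by a JSON object that holds its "api" and its "payload", one argument or row to a line. carry_out: Moves the arm, as the interface text tells. Its arguments: {"type":"object","properties":{"moves":{"type":"array","items":{"type":"array","items":{"type":"number","minimum":-1,"maximum":1}}}},"required":["moves"]}

```bash
mkdir -p pics; ls; python3 - <<'E'
from workcell import bot, imaging, order
import cv2
for n in ["scene","top","wrist"]:
    m=imaging.camera_model(n); print(n,m)
    cv2.imwrite(f"pics/{n}0.png",imaging.camera(n)[:,:,::-1])
print(bot.get_obs())
E
```

```text
pics
scene {'fovy': 54.89484000037514, 'cx': 279.95406540029614, 'cy': 211.56847522116158, 'eye': array([0.61413971, 0.61583672, 1.04593029]), 'rotation': array([0.00515917, 0.29289714, 0.95555296, 0.03321435])}
top {'fovy': 48.71164326715496, 'cx': 278.2321870207195, 'cy': 205.32084585690714, 'eye': array([ 0.44161358, -0.03979931,  1.5063104 ]), 'rotation': array([ 0.03901169, -0.03640046, -0.70496169,  0.70723554])}
wrist {'fovy': 62.817670872912856, 'cx': 286.4492073607836, 'cy': 205.4885245679012, 'eye': array([0.05734591, 0.50087375, 0.3723571 ]), 'rotation': array([-0.10309453, -0.0795672 ,  0.61177752,  0.7802364 ])}
{'clock': 0.15, 'joint_pos': array([ 1.32899675e+00,  2.41240970e-01,  4.05357223e-03,  1.33518370e+00,
       -1.18735724e-06,  1.57080429e+00]), 'joint_vel': array([-1.59863123e-03, -2.26177454e-03,  4.17521168e-03, -4.06002709e-04,
       -1.16245188e-03, -8.46045440e-05]), 'tau': array([ 9.93930225e-04, -3.72634435e+01,  2.52638769e+01,  1.23559617e-02,
        1.50919591e-04,  1.09405204e-05]), 'eef_pos': array([0.11962402, 0.485043  , 0.25562449]), 'tool_rot': array([ 7.87228430e-01,  6.16660992e-01, -6.19481847e-04,  4.86021873e-04]), 'ft_force': array([ 0.11212848, -0.12051778, -0.11295265]), 'ft_torque': array([ 0.0155274 ,  0.04606049, -0.0340192 ]), 'grip_width': 0.08520955183929921}
```

View pics/scene0.png

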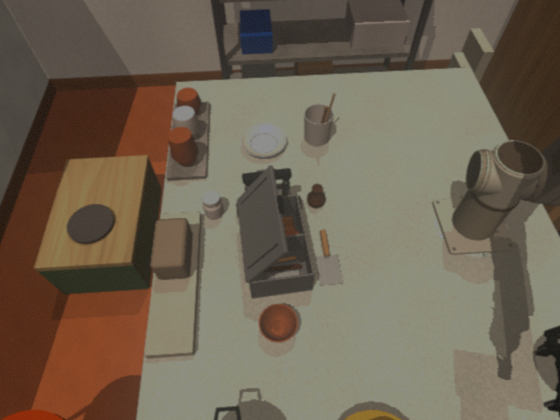

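View pics/top0.png

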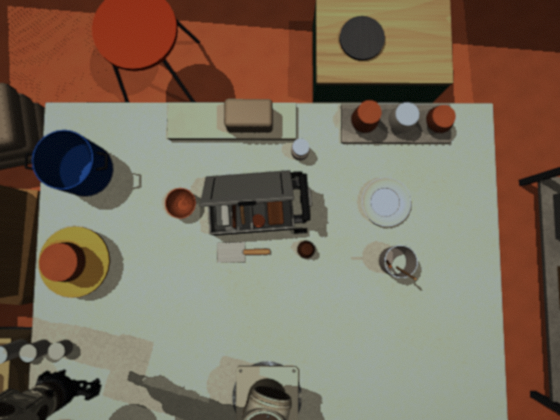

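View pics/wrist0.png

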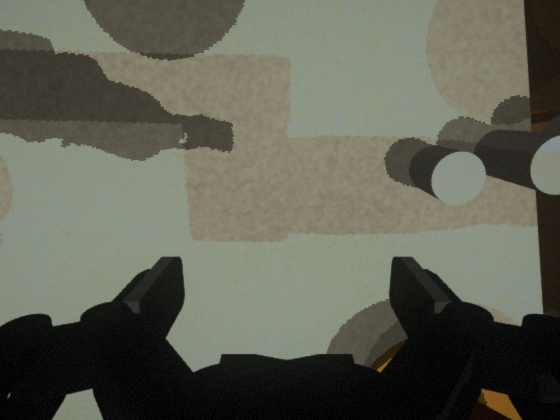

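```bash
python3 - <<'E'
import cv2
a=cv2.imread('pics/top0.png')[130:270,150:350]; cv2.imwrite('pics/topc.png',cv2.resize(a,None,fx=4,fy=4,interpolation=cv2.INTER_CUBIC))
a=cv2.imread('pics/scene0.png')[150:310,190:360]; cv2.imwrite('pics/scenec.png',cv2.resize(cv2.convertScaleAbs(a,alpha=1.5),None,fx=3.5,fy=3.5,interpolation=cv2.INTER_CUBIC))
E
```

```text
(no output)
```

View pics/topc.png

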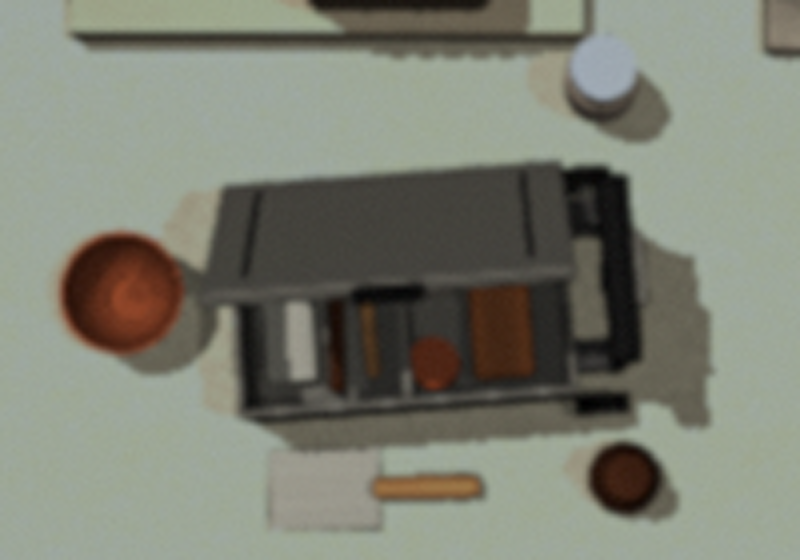

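View pics/scenec.png

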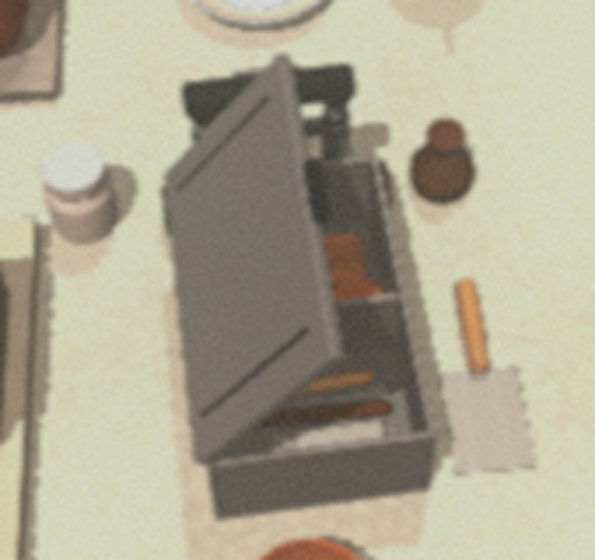

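```bash
cat > h.py <<'E'
import numpy as np
from scipy.spatial.transform import Rotation as R
from workcell import bot, imaging, order
def proj(m,P):
    P=np.atleast_2d(P); q=R.from_quat(m['rotation']).inv().apply(P-m['eye'])
    f=210/np.tan(np.radians(m['fovy']/2))
    return np.c_[m['cx']+f*q[:,0]/-q[:,2], m['cy']-f*q[:,1]/-q[:,2]]
def ray(m,uv,z):
    f=210/np.tan(np.radians(m['fovy']/2))
    d=R.from_quat(m['rotation']).apply([(uv[0]-m['cx'])/f,-(uv[1]-m['cy'])/f,-1])
    e=m['eye']; return e+d*(z-e[2])/d[2]
def w(p,P): # case pose (x,y,yaw), case frame pts in m
    P=np.atleast_2d(P); return R.from_euler('z',p[2]).apply(P)+[p[0],p[1],0]
def lid(th,s,y,t=.012): # s along lid from hinge
    return [.085-s*np.cos(th)+t*np.sin(th), y, .1+s*np.sin(th)+t*np.cos(th)]
E
cat > fit.py <<'E'
from h import *
from scipy.optimize import least_squares
mt=imaging.camera_model('top'); ms=imaging.camera_model('scene')
def pts(th):
    T=[([-.085,.13,.1],(243,410)),([-.085,-.13,.1],(575,385)),(lid(th,.17,.13),(205,295)),(lid(th,.17,-.13),(573,270)),
       (lid(th,0,.13),(228,187)),(lid(th,0,-.13),(560,163)),([.07,-.177,.167],(628,175)),([-.07,-.177,.167],(640,362))]
    S=[(lid(th,.17,-.13),(282,58)),(lid(th,.17,.13),(332,362)),(lid(th,0,-.13),(165,180)),(lid(th,0,.13),(200,460)),
       ([-.085,.13,.1],(432,432)),([-.085,.13,0],(430,490)),([.085,.13,0],(218,518)),([-.085,-.13,.1],(380,160))]
    return T,S
def res(p,dist=True):
    T,S=pts(p[3]); r=[]
    for m,L,s,o in((mt,T,4,(150,130)),(ms,S,3.5,(190,150))):
        r.append(proj(m,w(p,[a for a,_ in L]))-(np.array([b for _,b in L])/s+o))
    return np.concatenate(r)
s=least_squares(lambda p:res(p).ravel(),[.6,0,0,1.],loss='soft_l1')
print(s.x); print(res(s.x).round(1))
E
python3 fit.py
```

```text
[0.59777872 0.05307958 0.07102952 0.92396963]
[[-2.3  1.6]
 [ 0.3  2.1]
 [-2.2 -0. ]
 [ 0.4 -0.2]
 [-1.9 -1.4]
 [-0.  -1.1]
 [ 0.  -0.7]
 [ 0.6  0.2]
 [ 0.4 -2.5]
 [ 0.5 -2.1]
 [-0.3 -2.3]
 [-2.2  1. ]
 [ 1.8  0.9]
 [ 0.1 -0. ]
 [-0.7  0.2]
 [ 0.1 -2.3]]
```

```bash
cat >> fit.py <<'E'
import cv2
def draw(p,name,img,off,size,k,out,drop=False,pulled=0):
    m=imaging.camera_model(name); th=p[3]
    a=cv2.imread(img)[off[1]:off[1]+size[1],off[0]:off[0]+size[0]]
    a=cv2.resize(cv2.convertScaleAbs(a,alpha=1.5),None,fx=k,fy=k,interpolation=cv2.INTER_CUBIC)
    def poly(P,c):
        q=((proj(m,w(p,P))+.5-off)*k-.5).round().astype(int)
        cv2.polylines(a,[q],True,c,1,cv2.LINE_AA)
    for z in(0,.1): poly([[-.085,-.13,z],[.085,-.13,z],[.085,.13,z],[-.085,.13,z]],(0,255,255))
    for t in(0,.012): poly([lid(th,0,-.13,t),lid(th,0,.13,t),lid(th,.17,.13,t),lid(th,.17,-.13,t)],(0,255,0) if t else (255,255,0))
    for z in(.143,.167): poly([[-.07,-.177,z+pulled],[.07,-.177,z+pulled],[.07,-.153,z+pulled],[-.07,-.153,z+pulled]],(0,0,255))
    cv2.imwrite(out,a)
if __name__=='__main__':
    draw(s.x,'top','pics/top0.png',(150,130),(200,140),4,'pics/ot.png')
    draw(s.x,'scene','pics/scene0.png',(190,150),(170,160),3.5,'pics/os.png')
E
python3 fit.py>/dev/null
```

```text
(no output)
```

View pics/ot.png

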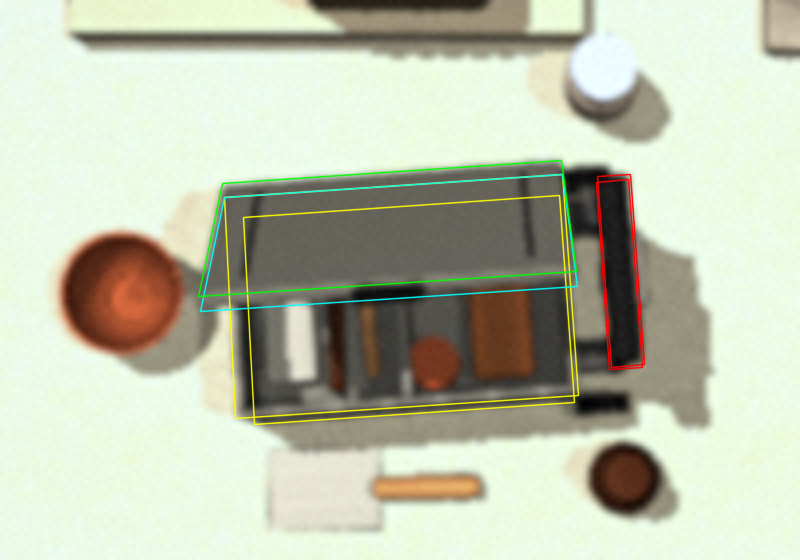

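View pics/os.png

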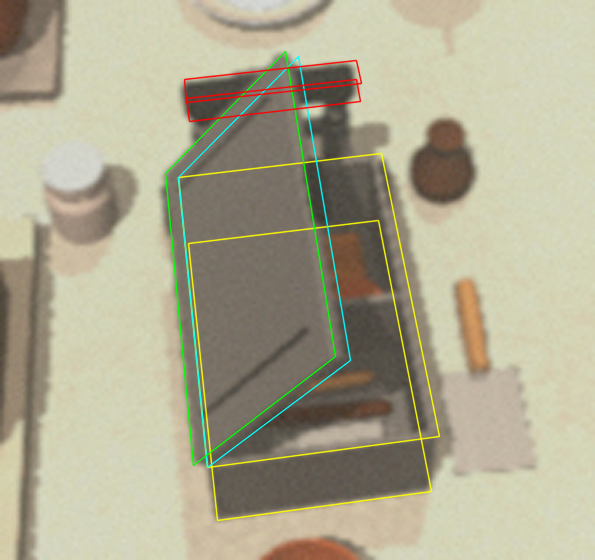

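```bash
cat > fit2.py <<'E'
import h
from h import *
K={'k':0}
def projk(m,P,k):
    P=np.atleast_2d(P); q=R.from_quat(m['rotation']).inv().apply(P-m['eye'])
    f=210/np.tan(np.radians(m['fovy']/2)); a=np.c_[q[:,0]/-q[:,2],-q[:,1]/-q[:,2]]
    r2=(a**2).sum(1,keepdims=True); a=a*(1+k*r2); return a*f+[m['cx'],m['cy']]
import fit
from scipy.optimize import least_squares
def res(p):
    T,S=fit.pts(p[3]); r=[]
    for m,L,s,o,k in((fit.mt,T,4,(150,130),p[4]),(fit.ms,S,3.5,(190,150),p[5])):
        r.append(projk(m,w(p,[a for a,_ in L]),k)-((np.array([b for _,b in L])+.5)/s-.5+o))
    return np.concatenate(r)
s=least_squares(lambda p:res(p).ravel(),[.6,0,0,1.,0,0],loss='soft_l1')
print(s.x); print(res(s.x).round(1))
E
python3 fit2.py|tail -17; python3 -c "
import cv2
a=cv2.imread('pics/scene0.png');cv2.imwrite('pics/s_b.png',cv2.resize(cv2.convertScaleAbs(a,alpha=1.6),(800,600)))
a=cv2.imread('pics/top0.png');cv2.imwrite('pics/t_b.png',cv2.resize(cv2.convertScaleAbs(a,alpha=1.6),(800,600)))"
```

```text
[ 0.59906079  0.0560976   0.07138219  0.92454114 -1.30827606 -0.55987955]
[[-0.4  0.6]
 [-0.4  1.9]
 [ 0.2 -0.1]
 [-0.3 -0.3]
 [ 0.4 -0.2]
 [-0.7 -0.9]
 [-0.9 -0.4]
 [-0.3  0. ]
 [ 0.3 -0.9]
 [ 0.4 -0.7]
 [-0.1 -0.9]
 [-1.6  0.9]
 [ 1.1  1.2]
 [-0.7 -0.6]
 [ 0.1 -0.9]
 [ 0.  -1. ]]
```

View pics/t_b.png

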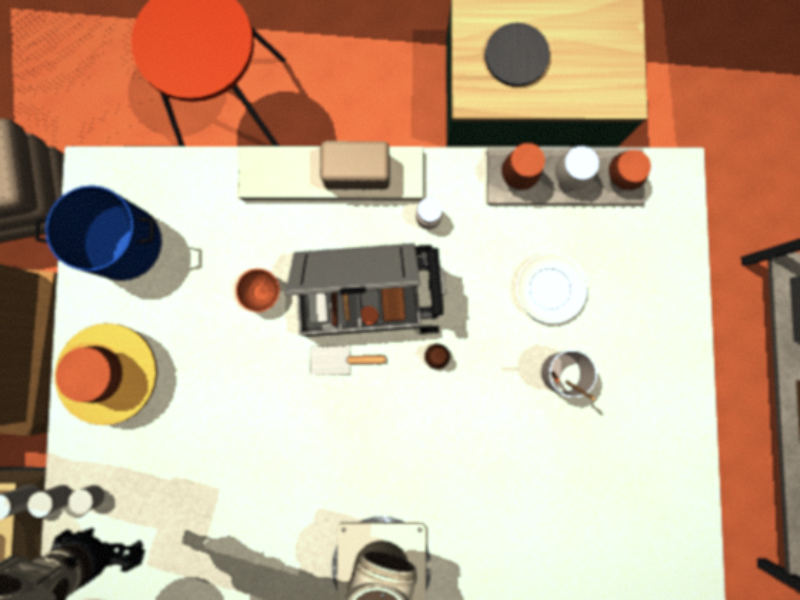

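View pics/s_b.png

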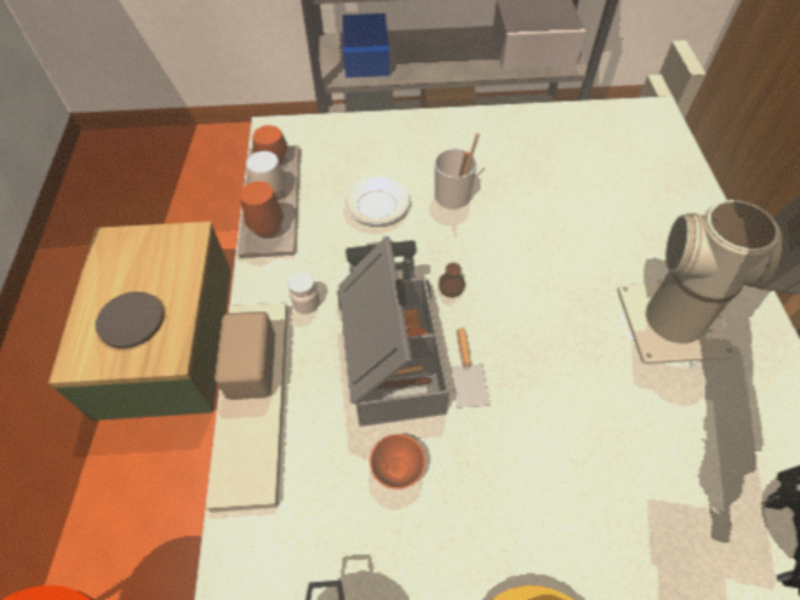

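>>> {"api": "carry_out", "payload": {
  "moves": [
    [0,0,-0.4,-0.09,-1],
    [0,0,-0.8,-0.18,-1],
    [0,0,-0.8,-0.2,-1],
    [0,0,-0.8,-0.2,-1]
  ]
}}

```text
clock: 0.55
eef_pos: [0.1198, 0.4859, 0.3373]
tool_rot: [0.681, 0.732, 0.001, -0.001]
ft_force: [0.8, 0.0, -0.8]
grip_width: 0.0283
```

>>> {"api": "carry_out", "payload": {
  "moves": [
    [-0.3,0.3,0,0,-1],
    [-0.6,0.6,0,0,-1],
    [-0.93,0.93,0,0,-1]
  ]
}}

```text
clock: 0.85
eef_pos: [0.2193, 0.3981, 0.3346]
tool_rot: [0.681, 0.733, -0.002, 0.0]
ft_force: [0.5, 0.2, -0.7]
grip_width: -0.0001
```

>>> {"api": "carry_out", "payload": {
  "moves": [
    [-0.3,0.3,0,0,-1],
    [-0.6,0.6,0,0,-1],
    [-0.93,0.93,0,0,-1]
  ]
}}

```text
clock: 1.15
eef_pos: [0.319, 0.3118, 0.3349]
tool_rot: [0.681, 0.732, -0.001, -0.0]
ft_force: [0.8, 1.3, 0.3]
grip_width: 0.0001
```

>>> {"api": "carry_out", "payload": {
  "moves": [
    [-0.3,0.3,0,0,-1],
    [-0.6,0.6,0,0,-1],
    [-0.9,0.9,0,0,-1],
    [-0.9,0.9,0,0,-1]
  ]
}}

```text
clock: 1.55
eef_pos: [0.4174, 0.2267, 0.3344]
tool_rot: [0.684, 0.73, -0.002, 0.0]
ft_force: [-1.0, 1.1, -0.1]
grip_width: 0.0001
```

>>> {"api": "carry_out", "payload": {
  "moves": [
    [-0.3,0.3,0,0,-1],
    [-0.6,0.6,0,0,-1],
    [-0.9,0.6,0,0,-1],
    [-0.9,0.6,0,0,-1]
  ]
}}

```text
clock: 1.95
eef_pos: [0.4811, 0.1422, 0.3346]
tool_rot: [0.683, 0.731, -0.002, -0.001]
ft_force: [-0.7, 0.6, 0.2]
grip_width: 0.0006
```

```bash
python3 - <<'E'
from h import *
import cv2
o=bot.get_obs(); print(o['eef_pos'],o['tool_rot'],imaging.camera_model('wrist'))
for n in ('wrist','top'): cv2.imwrite(f'pics/{n}1.png',cv2.convertScaleAbs(imaging.camera(n)[:,:,::-1],alpha=1.5))
E
```

```text
[0.48111852 0.14222242 0.33462972] [ 6.82874582e-01  7.30532776e-01 -1.91832208e-03 -6.98552672e-04] {'fovy': 62.817670872912856, 'cx': 286.4492073607836, 'cy': 205.4885245679012, 'eye': array([0.41748108, 0.13814254, 0.45173045]), 'rotation': array([-0.08823688, -0.09318309,  0.72479871,  0.67690324])}
```

View pics/wrist1.png

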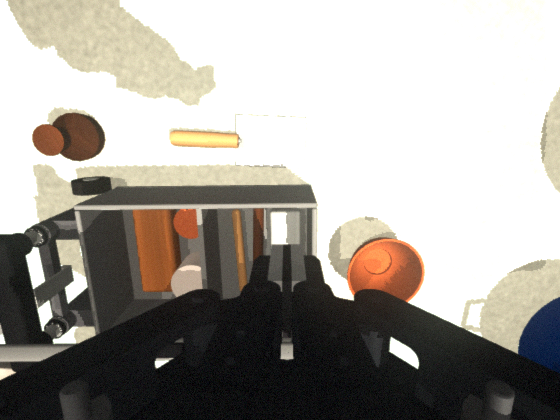

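View pics/top1.png

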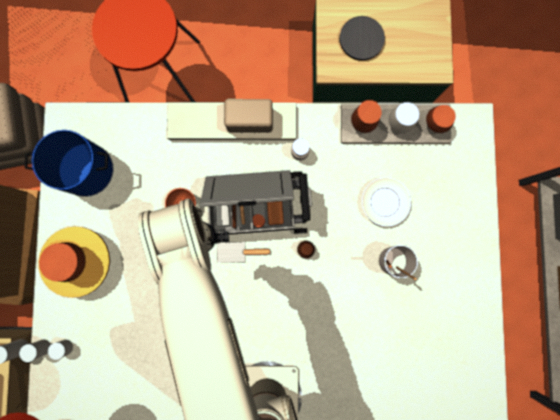

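```bash
python3 - <<'E'
from h import *
m=imaging.camera_model('wrist')
for uv,z in(((314,204),.1),((79,206),.1),((309,187),0),((116,187),0)): print(uv,ray(m,uv,z).round(4))
p=[.5978,.0531,.071]
print(w(p,[[-.085,.13,.1],[-.085,-.13,.1]]))
E
```

```text
(314, 204) [0.5062 0.1758 0.1   ]
(79, 206) [ 0.5262 -0.0725  0.1   ]
(309, 187) [0.5085 0.177  0.    ]
(116, 187) [ 0.527  -0.0812  0.    ]
[[ 0.50379191  0.17674254  0.1       ]
 [ 0.5222364  -0.0826024   0.1       ]]
```

>>> {"api": "carry_out", "payload": {
  "moves": [
    [-0.25,0.35,0,0,-1],
    [-0.5,0.7,0,0,-1],
    [-0.5,0.75,0,0,-1],
    [-0.5,0.75,0,0,-1]
  ]
}}

```text
clock: 2.45
eef_pos: [0.5598, 0.1013, 0.335]
tool_rot: [0.681, 0.732, -0.001, -0.001]
ft_force: [-0.4, -0.2, 0.2]
grip_width: 0.0002
```

>>> {"api": "carry_out", "payload": {
  "moves": [
    [-0.25,0.35,0,0,-1],
    [-0.47,0.68,0,0,-1],
    [-0.47,0.7,0.1,0,-1],
    [-0.47,0.7,0.3,0,-1],
    [-0.47,0.7,0.3,0,-1]
  ]
}}

```text
clock: 2.95
eef_pos: [0.6305, 0.06, 0.3031]
tool_rot: [0.68, 0.733, -0.002, -0.003]
ft_force: [-1.1, 0.4, -0.3]
grip_width: 0.0001
```

```bash
python3 - <<'E'
from h import *
import cv2
o=bot.get_obs(); print(o)
for n in ('wrist','scene'): cv2.imwrite(f'pics/{n}2.png',cv2.convertScaleAbs(imaging.camera(n)[:,:,::-1],alpha=1.5))
E
```

```text
{'clock': 2.95, 'joint_pos': array([9.46303148e-02, 5.19279423e-01, 5.34662426e-01, 1.59313644e+00,
       5.91844040e-04, 2.05605195e-02]), 'joint_vel': array([ 0.00055119, -0.02510952,  0.05586158,  0.04752504, -0.00461264,
       -0.00167129]), 'tau': array([-4.47206357e-01, -5.22373939e+01,  2.67913949e+01, -4.84886561e-01,
       -2.01455882e-02,  2.78752828e-03]), 'eef_pos': array([0.63053996, 0.06001251, 0.30310068]), 'tool_rot': array([ 0.68043688,  0.73279838, -0.00240036, -0.00253498]), 'ft_force': array([-1.09939844,  0.39174969, -0.2555593 ]), 'ft_torque': array([ 0.0240798 ,  0.0040966 , -0.02574367]), 'grip_width': 6.708410883904953e-05}
```

View pics/scene2.png

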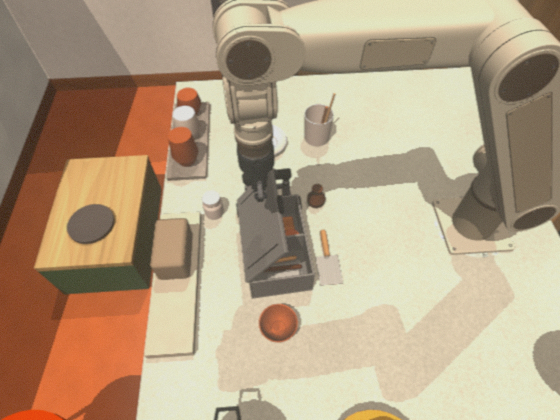

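View pics/wrist2.png

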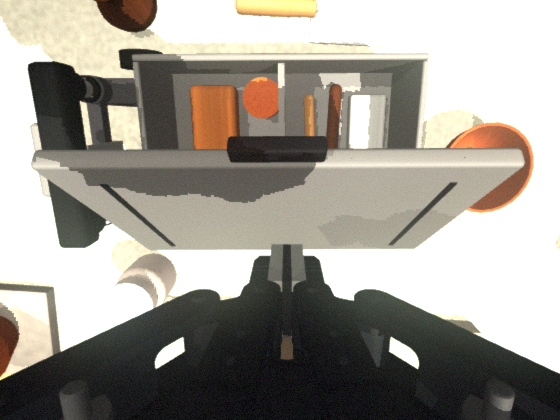

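>>> {"api": "carry_out", "payload": {
  "moves": [
    [0,0.01,0.2,0,-1],
    [0,0.01,0.4,0,-1],
    [0,-0.05,0.45,0,-1],
    [0,-0.12,0.49,0,-1],
    [0,-0.19,0.53,0,-1],
    [0,-0.25,0.58,0,-1],
    [0,-0.31,0.62,0,-1],
    [0,-0.365,0.67,0,-1],
    [0,-0.42,0.72,0,-1],
    [0,-0.47,0.78,0,-1],
    [0,-0.52,0.83,0,-1]
  ]
}}

```text
clock: 4.15
eef_pos: [0.5805, 0.0547, 0.2228]
tool_rot: [0.681, 0.732, -0.0, -0.0]
ft_force: [0.8, 1.0, 0.5]
grip_width: -0.0
```

```bash
python3 - <<'E'
from h import *
import cv2
o=bot.get_obs(); print(o['eef_pos'],o['ft_force'])
for n in ('wrist',): cv2.imwrite(f'pics/{n}3.png',cv2.convertScaleAbs(imaging.camera(n)[:,:,::-1],alpha=1.5))
E
```

```text
[0.5805219  0.05471874 0.22276442] [0.84059296 1.01118971 0.51810553]
```

View pics/wrist3.png

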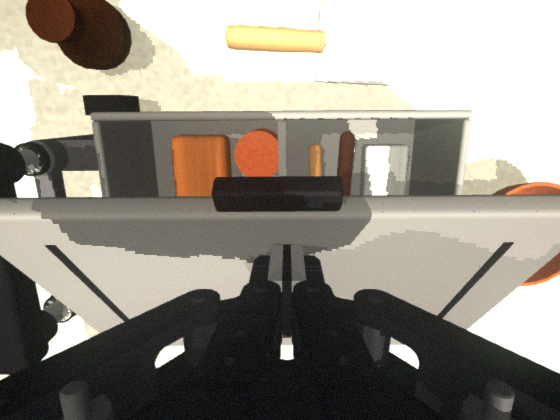

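>>> {"api": "carry_out", "payload": {
  "moves": [
    [0,-0.05,0.1,0,-1],
    [0,-0.1,0.16,0,-1],
    [0,-0.145,0.22,0,-1],
    [0,-0.18,0.29,0,-1],
    [0,-0.21,0.355,0,-1],
    [0,-0.244,0.42,0,-1],
    [0,-0.27,0.5,0,-1],
    [0,-0.29,0.57,0,-1],
    [0,-0.31,0.64,0,-1],
    [0,-0.32,0.71,0,-1],
    [0,-0.34,0.78,0,-1],
    [0,-0.34,0.82,0,-1],
    [0,-0.34,0.84,0,-1]
  ]
}}

```text
clock: 5.5
eef_pos: [0.5468, 0.0522, 0.1387]
tool_rot: [0.681, 0.732, -0.0, -0.0]
ft_force: [-0.5, 0.2, 1.1]
grip_width: -0.0002
```

```bash
python3 - <<'E'
from h import *
import cv2
o=bot.get_obs(); print(o['eef_pos'],o['ft_force'])
for n in ('wrist',): cv2.imwrite(f'pics/{n}4.png',cv2.convertScaleAbs(imaging.camera(n)[:,:,::-1],alpha=1.5))
E
```

```text
[0.54675896 0.05222744 0.13866264] [-0.5261995   0.22705978  1.08557979]
```

View pics/wrist4.png

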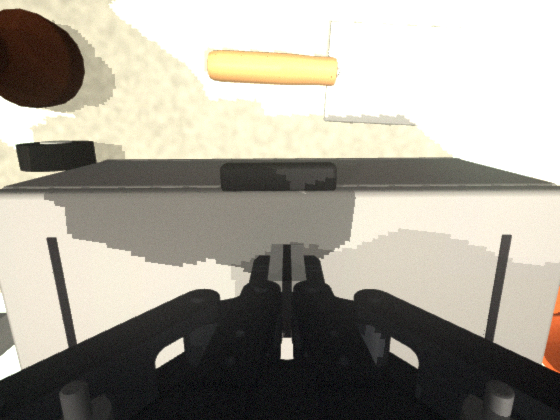

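>>> {"api": "carry_out", "payload": {
  "moves": [
    [0,0,0.01,0,-1],
    [0,0,0.02,0,-1],
    [0,0,0.03,0,-1],
    [0,0,0.04,0,-1],
    [0,0,0.04,0,-1],
    [0,0,0.04,0,-1]
  ]
}}

```text
clock: 6.15
eef_pos: [0.5473, 0.0523, 0.1375]
tool_rot: [0.681, 0.732, 0.001, 0.001]
ft_force: [-4.4, -1.0, 10.7]
grip_width: 0.0001
```

>>> {"api": "carry_out", "payload": {
  "moves": [
    [0,0,-0.3,0,-1],
    [0,0,-0.7,0,-1],
    [-0.3,0.1,-1.0,0,-1],
    [-0.7,0.3,-1.0,0,0],
    [-0.7,0.3,-1.0,0,1],
    [-0.7,0.3,-1.0,0,1]
  ]
}}

```text
clock: 6.75
eef_pos: [0.5823, -0.0163, 0.235]
tool_rot: [0.682, 0.732, 0.0, -0.0]
ft_force: [-0.2, 0.6, -0.1]
grip_width: 0.0429
```

```bash
python3 - <<'E'
from h import *
import cv2
o=bot.get_obs(); print(o['eef_pos'],o['ft_force'],o['tool_rot'])
for n in ('wrist','top','scene'): cv2.imwrite(f'pics/{n}5.png',cv2.convertScaleAbs(imaging.camera(n)[:,:,::-1],alpha=1.5))
print(imaging.camera_model('wrist'))
E
```

```text
[ 0.58231415 -0.01634005  0.23501611] [-0.16089456  0.62598565 -0.14384866] [ 6.81834295e-01  7.31506634e-01  1.55609371e-05 -1.92888142e-04]
{'fovy': 62.817670872912856, 'cx': 286.4492073607836, 'cy': 205.4885245679012, 'eye': array([ 0.51760323, -0.01941467,  0.35166822]), 'rotation': array([-0.08801479, -0.09494859,  0.72655321,  0.67480264])}
```

View pics/wrist5.png

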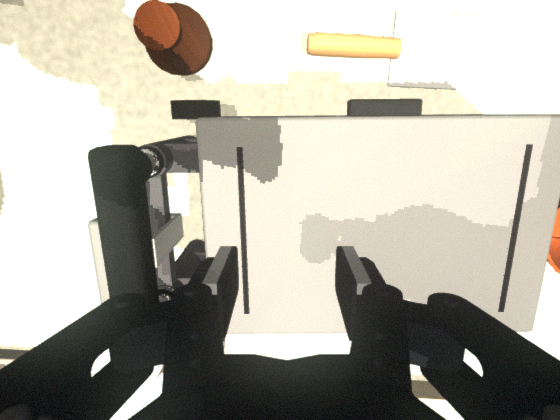

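View pics/top5.png

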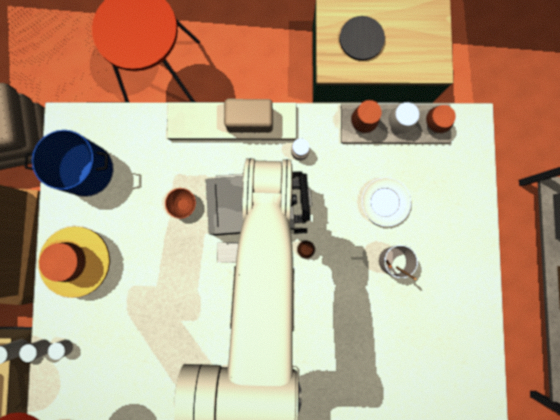

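View pics/scene5.png

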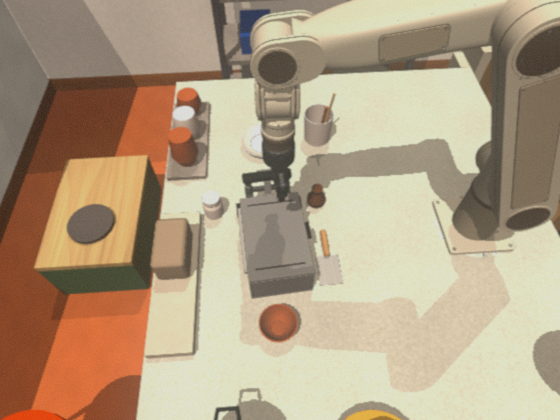

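>>> {"api": "carry_out", "payload": {
  "moves": [
    [-0.4,0.1,0,0,1],
    [-0.8,0.23,0,0,1],
    [-0.96,0.23,0,0,1],
    [-0.96,0.23,0,0,1]
  ]
}}

```text
clock: 7.3
eef_pos: [0.6117, -0.1108, 0.2346]
tool_rot: [0.682, 0.731, -0.0, -0.001]
ft_force: [-0.4, 0.4, -0.1]
grip_width: 0.0852
```

```bash
python3 - <<'E'
from h import *
import cv2
o=bot.get_obs(); print(o['eef_pos'],o['ft_force'],o['tool_rot'],o['grip_width'])
for n in ('wrist','scene'): cv2.imwrite(f'pics/{n}6.png',cv2.convertScaleAbs(imaging.camera(n)[:,:,::-1],alpha=2))
m=imaging.camera_model('wrist'); p=[.600,.054,.0715]
for P in ([0,-.165,.167],[0,-.153,.167],[0,-.184,.155],[-.07,-.165,.167],[.07,-.165,.167],[-.085,-.13,.112]): print(P,proj(m,w(p,P)).round(1))
E
```

```text
[ 0.61165935 -0.11075367  0.23457292] [-0.43417906  0.43450028 -0.07793716] [ 6.81905538e-01  7.31439955e-01 -3.80350064e-04 -5.33285016e-04] 0.08520997871724081
[0, -0.165, 0.167] [[282.5 231.2]]
[0, -0.153, 0.167] [[303.6 231.2]]
[0, -0.184, 0.155] [[251.1 224.6]]
[-0.07, -0.165, 0.167] [[282.3 102.5]]
[0.07, -0.165, 0.167] [[282.6 338.2]]
[-0.085, -0.13, 0.112] [[336.3  81.6]]
```

View pics/wrist6.png

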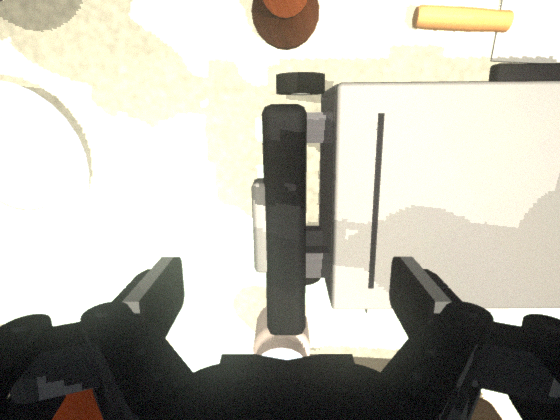

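>>> {"api": "carry_out", "payload": {
  "moves": [
    [0.01,0,0.2,0,1],
    [0.01,0,0.4,0,1],
    [0.01,0,0.6,0,1],
    [0.01,0,0.74,0,1],
    [0.01,0,0.74,0,1]
  ]
}}

```text
clock: 7.9
eef_pos: [0.6099, -0.1061, 0.159]
tool_rot: [0.68, 0.733, -0.001, -0.002]
ft_force: [-0.1, 0.3, -0.0]
grip_width: 0.0855
```

```bash
python3 - <<'E'
from h import *
import cv2
o=bot.get_obs(); print(o['eef_pos'],o['ft_force'],o['tool_rot'],o['grip_width'])
for n in ('wrist','scene'): cv2.imwrite(f'pics/{n}7.png',cv2.convertScaleAbs(imaging.camera(n)[:,:,::-1],alpha=2))
E
```

```text
[ 0.60989711 -0.10608127  0.15896775] [-0.11612717  0.26869799 -0.03519452] [ 0.68008964  0.73312373 -0.0013072  -0.00244376] 0.08548786502626232
```

View pics/wrist7.png

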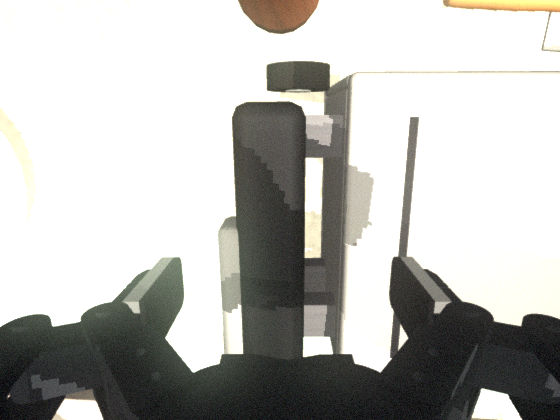

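>>> {"api": "carry_out", "payload": {
  "moves": [
    [0,0,0,0,1]
  ]
}}

```text
clock: 8.1
eef_pos: [0.6126, -0.1077, 0.1627]
tool_rot: [0.681, 0.733, 0.001, 0.001]
ft_force: [-0.1, -0.2, 0.1]
grip_width: 0.0855
```

```bash
python3 - <<'E'
from h import *
o=bot.get_obs(); print(o['eef_pos'],o['tool_rot'],o['joint_vel'].round(3))
m=imaging.camera_model('wrist')
Rt=R.from_quat(o['tool_rot'])
print(proj(m,o['eef_pos']+Rt.apply([0,0,.006])), proj(m,o['eef_pos']+Rt.apply([0.02,0,.006])), proj(m,o['eef_pos']+Rt.apply([0.02,-.03,.006])))
E
```

```text
[ 0.61260573 -0.10772992  0.1627204 ] [6.80628000e-01 7.32628400e-01 6.61949332e-04 8.45810699e-04] [-0.006 -0.002  0.007 -0.004 -0.002 -0.   ]
[[286.31775231 282.54516795]] [[337.16204571 282.57974965]] [[340.29488296 209.10613412]]
```

>>> {"api": "carry_out", "payload": {
  "moves": [
    [-0.028,0,0.01,0,1],
    [-0.028,0,0.01,0,0.2],
    [-0.028,0,0.01,0,-0.1],
    [-0.028,0,0.01,0,-0.3],
    [-0.028,0,0.01,0,-1],
    [-0.028,0,0.01,0,-1],
    [-0.028,0,0.01,0,-1],
    [-0.028,0,0.01,0,-1],
    [-0.028,0,0.01,0,-1]
  ]
}}

```text
clock: 9.0
eef_pos: [0.6123, -0.1117, 0.161]
tool_rot: [0.681, 0.732, -0.0, 0.001]
ft_force: [-1.2, -2.0, 4.5]
grip_width: 0.0235
```

```bash
python3 - <<'E'
from h import *
import cv2
o=bot.get_obs(); print(o['eef_pos'],o['ft_force'],o['ft_torque'],o['grip_width'])
for n in ('wrist',): cv2.imwrite(f'pics/{n}8.png',cv2.convertScaleAbs(imaging.camera(n)[:,:,::-1],alpha=1.7))
E
```

```text
[ 0.61233445 -0.11172419  0.16096004] [-1.18832448 -1.97001586  4.49830126] [-0.603177    0.30830586  0.18580755] 0.02354670425963583
```

View pics/wrist8.png

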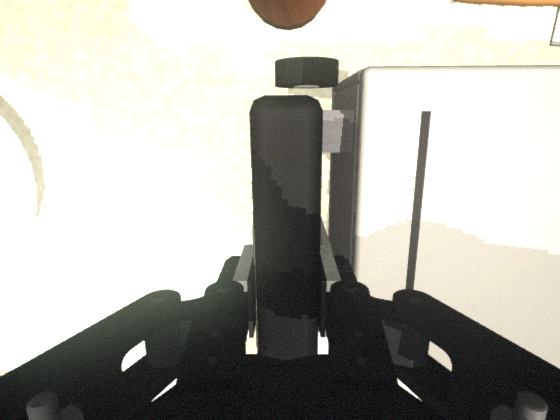

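>>> {"api": "carry_out", "payload": {
  "moves": [
    [0,0,-0.05,0,-1],
    [0,0,-0.12,0,-1],
    [0,0,-0.2,0,-1],
    [0,0,-0.3,0,-1],
    [0,0,-0.4,0,-1],
    [0,0,-0.5,0,-1],
    [0,0,-0.56,0,-1],
    [0,0,-0.62,0,-1],
    [0,0,-0.66,0,-1],
    [0,0,-0.7,0,-1],
    [0,0,-0.75,0,-1],
    [0,0,-0.8,0,-1],
    [0,0,-0.8,0,-1]
  ]
}}

```text
clock: 10.35
eef_pos: [0.6122, -0.1116, 0.2398]
tool_rot: [0.681, 0.732, -0.0, -0.0]
ft_force: [3.2, -4.6, -6.5]
grip_width: 0.0234
```

```bash
python3 - <<'E'
from h import *
import cv2
o=bot.get_obs(); print(o['eef_pos'],o['ft_force'],o['ft_torque'],o['grip_width'])
for n in ('wrist','scene'): cv2.imwrite(f'pics/{n}9.png',cv2.convertScaleAbs(imaging.camera(n)[:,:,::-1],alpha=1.7))
E
```

```text
[ 0.61219057 -0.11161526  0.23980964] [ 3.23225465 -4.56528574 -6.48251534] [-1.32675067 -0.71397151  0.21668193] 0.023411643507978756
```

View pics/wrist9.png

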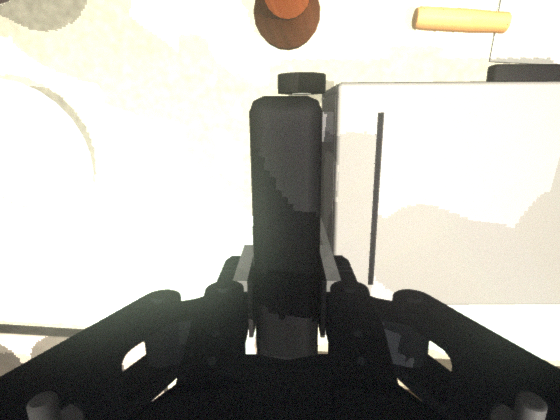

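>>> {"api": "carry_out", "payload": {
  "moves": [
    [0,0,-0.05,0,-1],
    [0,0,-0.1,0,-1],
    [0,0,-0.17,0,-1],
    [0,0,-0.24,0,-1],
    [0,0,-0.31,0,-1],
    [0,0,-0.37,0,-1],
    [0,0,-0.42,0,-1],
    [0,0,-0.46,0,-1],
    [0,0,-0.49,0,-1],
    [0,0,-0.51,0,-1],
    [0,0,-0.51,0,-1],
    [0,0,-0.51,0,-1]
  ]
}}

```text
clock: 11.65
eef_pos: [0.6121, -0.1116, 0.2901]
tool_rot: [0.681, 0.732, -0.001, -0.0]
ft_force: [3.6, -5.7, -8.3]
grip_width: 0.023
```

```bash
python3 - <<'E'
from h import *
import cv2
o=bot.get_obs(); print(o['eef_pos'],o['ft_force'],o['ft_torque'],o['grip_width'],o['joint_vel'].round(3))
for n in ('wrist','scene'): cv2.imwrite(f'pics/{n}10.png',cv2.convertScaleAbs(imaging.camera(n)[:,:,::-1],alpha=1.7))
o=bot.get_obs(); print(o['eef_pos'],o['ft_force'],o['grip_width'])
E
```

```text
[ 0.61214679 -0.11160133  0.29009558] [ 3.57899543 -5.72988139 -8.31371109] [-1.31494438 -0.88319027  0.18387366] 0.02300646888335678 [ 0.001  0.    -0.002  0.     0.001 -0.001]
[ 0.61213763 -0.11159661  0.29008031] [ 4.84731217 -4.5695281  -7.8992885 ] 0.023599858112281616
```

View pics/wrist10.png

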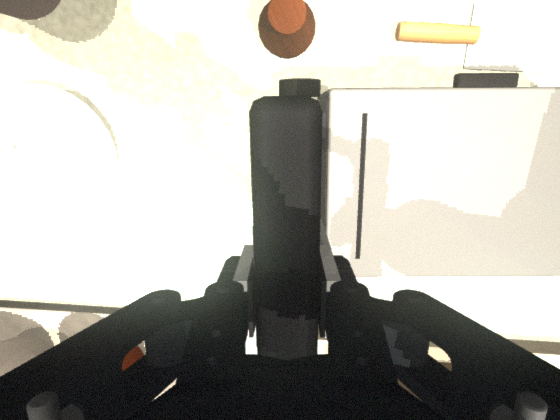

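View pics/scene10.png

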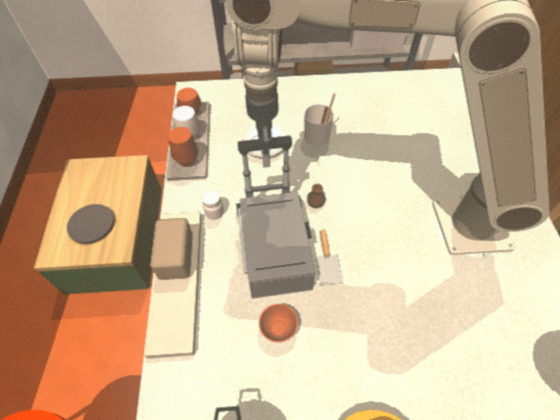

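>>> {"api": "carry_out", "payload": {
  "moves": [
    [0,0,-0.01,0,-1],
    [0,0,-0.02,0,-1],
    [0,0,-0.03,0,-1],
    [0,0,-0.03,0,-1],
    [0,0,-0.03,0,-1]
  ]
}}

```text
clock: 12.25
eef_pos: [0.6121, -0.1116, 0.2911]
tool_rot: [0.681, 0.732, -0.001, -0.001]
ft_force: [5.7, -4.3, -14.7]
grip_width: 0.0238
```

>>> {"api": "carry_out", "payload": {
  "moves": [
    [0,0,-0.01,0,-1],
    [0,0,-0.01,0,-1],
    [0,0,-0.01,0,-1],
    [0,0,-0.01,0,-1]
  ]
}}

```text
clock: 12.65
eef_pos: [0.6121, -0.1116, 0.2912]
tool_rot: [0.681, 0.732, -0.002, -0.002]
ft_force: [5.2, -5.6, -18.0]
grip_width: 0.0235
```

```bash
python3 - <<'E'
from h import *
import cv2
o=bot.get_obs(); print(o['eef_pos'],o['ft_force'],o['grip_width'],o['joint_vel'].round(3))
for n in ('wrist','top'): cv2.imwrite(f'pics/{n}11.png',cv2.convertScaleAbs(imaging.camera(n)[:,:,::-1],alpha=1.7))
E
```

```text
[ 0.6120523  -0.11162549  0.29116506] [  5.24785177  -5.63491964 -18.00287476] 0.023453898685276302 [-0.001 -0.001 -0.     0.001 -0.002  0.   ]
```

View pics/wrist11.png

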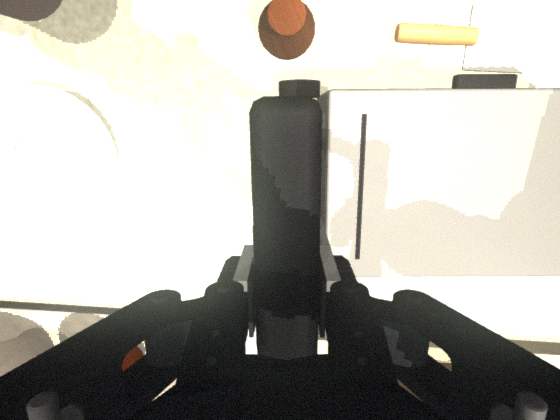

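View pics/top11.png

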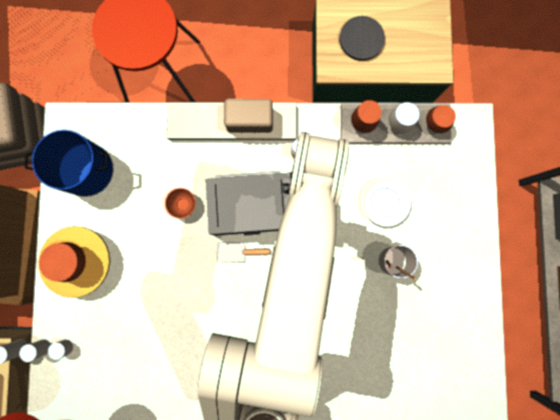

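The lid is flat. The bar sits in the fingers at the same place in the picture, around (286, 220), as when I first gripped it, so it hasn't slipped. It is up against its stop. The visible bystanders are where they started, so I'm handing in.

```bash
python3 -c "
from workcell import order
print(order.job_done())"
```

```text
the job is handed in; nothing more can be done
None
```

I lowered the lid along its arc with closed fingertips, gripped the bar and release plate from above, and pulled the handle straight up to its second stop. I handed the job in while still holding it, at about 12.7 s on the clock. No verdict was reported.

**Last checks**
- **Lid:** it ended flat in the pictures. When I pressed it shut, it pushed back with about 11 N, with the fingertips at about 113 mm.
- **Release plate:** the fingers closed to 23.5 mm. Bar and plate should measure 25 mm when pressed, so I take it as fully in. The reading is 1.5 mm below that, and I did not resolve the difference.
- **Handle:** the tool rose 130 mm, from z = 0.161 to 0.291 m. Commanding a few more millimetres moved it only about 1 mm, and the downward load rose from about 8 N to 18 N, which fits the second stop. The grip had not slipped and the arm was at rest.
- **Bystanders:** bowl, spatula, pestle, dish and tub looked unmoved, judged by eye rather than measured. The jar was mostly hidden by the arm in the last view, but looked in place in the scene picture taken with the handle nearly fully out.

**Disagreement:** my first camera fit of the case was off by up to about 2 pixels (6 mm), with no clear cause. I did not rely on it for the grasp, and centred on the bar with the wrist camera instead.

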